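# Draw the levelling bar from its sliding-lid box

### The arm

A 7-joint arm with a two-finger parallel gripper is mounted at the origin on the work surface. World frame = base frame: x ahead of the robot, y to its left, z up, the work surface at z = 0. Lengths are in m, angles in rad, forces in N, time in s.
With the tool pointing down it reaches from about 0.425 to 0.95 m from the base axis. Payload 16.7 kg.
Tool frame: the origin (TCP) lies between the finger pads; the fingertips stand arm.tip_reach ahead of it and the grasp point (between the pads) is the TCP (arm.tip_reach is the distance from the TCP to the fingertips, in m); x points along the fingers, z is the direction in which the jaws open and shut, and the axes are right-handed (so a half turn about x gives the same grasp; the last joint's range is limited). The gripper opens to 94 mm and grips with 3 to 60 N. Pads are 16 mm wide; open, the fingers measure 119 mm over their backs; the gripper's body (75 mm by 177 mm) begins 78 mm behind the grasp point.
Start: joints at [-0.149, 0.426, 0.074, 1.606, -0.034, 1.111, -0.067], TCP at [0.675, -0, 0.224] pointing down, gripper open.
Joint ranges: [-2.85, 2.85], [-0.5, 2.14], [-1.23, 1.37], [0.21, 2.46], [-1.02, 4.16], [0.16, 2.05], [-2.73, 2.73]. Speed limits (rad/s): [1.89, 1.89, 2.39, 2.39, 3.01, 3.01, 3.01].

### API

Orientations are given as [roll, pitch, yaw] about the fixed x, y, z axes, in that order (R = Rz(yaw) Ry(pitch) Rx(roll)).
In Python, from plant import sensors, eyes, workorder, nets, arm gives the robot as it stands.
- The arm moves only by the tool drive_tool, never from a script. Its argument "rows" is a list of rows, each a list of 7 numbers: the shift along the tool's x, y, z in m, then the turn, a rotation vector about the tool's x, y, z in degrees, then the gripper's target within -1 to 1 (shut at 1, half-way at 0, fully open at -1). In form: [[tx, ty, tz, ax, ay, az, hand], ...]. A call has 1 to 12 rows; each row shifts and turns the pose as measured when the row begins, along the tool's axes as they then stand; what a row does not reach is not made up. A row lasts 1/10 s, in which the tool goes at most 50 mm and 8.59 degrees, less where a joint would pass 70% of its speed; a pose out of reach is approached as far as the arm can. A call with a gripper value outside its range is refused whole. The fingers move at their own pace and stop on an object; "force" is the grip in N (left out, the last holds). Time passes only in rows, so rows that do not move let the fingers close. It gives the time, the measured TCP pose, the force and the opening at its end, in the units of the state.
- sensors.state(): the state, without advancing time (a new reading comes with each control period).
- eyes.grab_frame(name): name is "scene" or "side" or "wrist"; returns the picture (400x640x3 uint8, red, green, blue); there is no depth.
- eyes.camera_model(name): a dict with "K" (3x3 intrinsics, pixels), "distortion" ([k1, k2, p1, p2, k3] as OpenCV has them; the pictures are not rectified), "R" (3x3) and "t" (3): a world point X has camera coordinates R X + t; the wrist camera has in their place "tool_from_camera" (4x4, takes a point from camera to tool coordinates, whose origin is the TCP and whose axes are the tool frame's). Camera axes: x right, y down, z forward; pixel columns grow to the right and rows downward; lengths in m; the calibration is good to about 2 mm. A picture is of the moment at which its call begins: read the wrist's pose just before it. camera_model takes no time and is no camera call.
- workorder.job_done(): hands the job in, once; it reports no verdict.
Trained networks look in the newest picture that a camera, given by its name, has taken for a name from the list of things; names that differ only in an ending like _2 or _b are one class to them, and where a whole thing is asked for, a point or a joint stands for the part that bears it (a point fixed in the world has none). Each returns a list of dicts, best first, with "conf" (0 to 1); they miss things now and then, are a little off and sometimes report something else, mostly with a low value. They report only what shows in the picture. A call takes as long as a camera call.
- nets.trace(camera, thing): "region" (400x640 bool, what is visible of it).
- nets.mark_of(camera, thing): "point" ([x, y, z] in m, in the coordinates of the camera as it stood for that picture, good to about 4 mm: a listed point, or the origin of a listed thing).
The state is a dict: "clock": time; "q": joint angles; "qd": joint speeds; "tau": joint torques, N m; "ee_pos": TCP position; "orientation": TCP orientation; "force": force on the tool from outside, world axes, zero at the start; "ft_torque": the same for the moment, N m; "gripper_width": opening from 0.0 (shut) to 1.0 (fully open).
Only numpy, scipy, OpenCV 4.12 (cv2) and the standard library are available. Lean on these libraries where they do the work, as an engineer would, in place of code of your own. Each camera call takes 0.05 s, during which the arm holds its last target.

### The job

Slide the lid of the long wooden box fully open to its stop; it leaves an opening shorter than the wooden levelling bar lying inside. Lift one end of the bar and draw it out diagonally through that opening, then finish while still holding it in the gripper, level, centred over the row of tubes in the tray and in line with the tray's length, with at least 6 cm of air between bar and tubes. Leave the lid open, and the cup, the tape roll and the flat gift box where they are.

Things in the scene. Friction and masses are not known exactly. Their poses are not given: they have to be found in the camera images.
- box: Dark wooden box fixed to the bench, 122 (x) x 238 (y, lengthwise) x 67 mm high; origin at the centre of its underside, z up; at yaw 0 y points to the robot's left. Floor 8 mm thick, inside 110 x 226 mm, end walls 58 mm high. The lid lies from z 58 to 64 mm, slides to +y and cannot come off; fully open it uncovers all from the -y end wall to y = +31 mm and still covers the rest.
- lid (a joint): Travel of the box's lid in m along +y of the box: 0 shut, 0.15 fully open at its stop. Starts 0 to 0.04. Slides with about 2 N friction and stays where it is left.
- lid_batten (a point): Centre of the wooden batten on top of the lid, by which it is gripped or pushed: 50 (box x) x 12 (box y) x 26 mm high, standing on the lid's top from z 64 to 90 mm. It is over the box's centre when the lid is shut, 150 mm towards the box's +y when open.
- bar: Pale wooden rectangular bar lying loose in the box, roughly along the box's y: 16 wide (its x) x 210 long (its y) x 22 mm high, 40 to 85 g; origin at the centre of its underside; y lengthwise, z up. Rests on the box floor, within 15 mm of the middle across and 4 mm lengthwise.
- bar_end_free (a point): Centre of the bar's end face at its -y end, the end that the open lid uncovers.
- bar_end_lid (a point): Centre of the bar's end face at its +y end, which stays under the open lid.
- tray: Low dark wooden tray fixed to the bench, 110 (x) x 260 (y, lengthwise) x 26 mm high, holding a row of twelve white-capped aluminium tubes laid across it, tube tops 22 mm above the bench; origin at the centre of its underside, z up; at yaw 0 y points to the robot's left.
- gum_cup: White ceramic cup, 64 mm across, 70 mm high, a bystander; origin at the centre of its underside.
- tape_roll: Cardboard-coloured roll lying flat, 90 mm across, 22 mm high, a bystander; origin at the centre of its underside.
- gift_box: Flat dark closed gift box, 112 x 162 x 34 mm, a bystander; origin at the centre of its underside.

How it is judged:
On the way, in this order (a step that is already met when the one before it is completed fails the run):
1. the lid is slid fully open (within 8 mm of its stop) (value of joint lid above 0.142 m), for 0.2 s.
2. the bar slants through the opening: its free end is out above the box while its other end is still inside, below the lid's top (z of bar_end_free in the frame of box above 0.07 m and z of bar_end_lid in the frame of box below 0.055 m and y of bar_end_lid in the frame of box between 0 and 0.114 m and value of joint lid above 0.13 m), for 0.1 s.
At the end, for the whole second after the job is handed in: Bar gripped in the fingers, touching neither box nor tray, at rest; its middle within 40 mm of the tray's middle (seen from above), level and along the tray within 0.2 rad (0.25 about its length), both end centres over 85 mm above the bench; lid still open by 130 mm or more (horizontal distance between bar and tray below 0.04 m and height (world z) of each of bar_end_free, bar_end_lid above 0.085 m and angle between the y axis of bar and the y axis of tray, either way round below 0.2 rad and angle between the z axis of bar and the z axis of tray, either way round below 0.25 rad and contact force between bar and the fingers above 1 N and contact force between bar and tray below 0.1 N and contact force between bar and box below 0.1 N and linear speed of bar below 0.03 m/s and value of joint lid above 0.13 m); the arm keeps its last pose, push and grip.
It fails at once if the cup is pushed aside (more than 30 mm) (distance of gum_cup from where it was at the start of the episode above 0.03 m).
It fails at once if the tape roll is pushed aside (more than 30 mm) (distance of tape_roll from where it was at the start of the episode above 0.03 m).
It fails at once if the gift box is pushed aside (more than 30 mm) (distance of gift_box from where it was at the start of the episode above 0.03 m).
It also fails if it takes over 58 s, if anything falls off the work surface, if the arm or the gripper's body presses on something with over 40 N, if the wrist force passes 120 N, or if a joint passes its speed limit or range.

## Working session

There is one attempt and no reset: what is moved stays moved. The work goes in short steps, Python scripts to look and compute and a tool call to move; the robot and the scene stay as the last step left them, time stands still between calls to the robot, and variables do not carry over. Pictures are saved under pics/ and viewed, and the job is handed in when it is done.

Besides the shell and the picture viewer there is one more tool, called after "Call:" in YAML: its name, and indented under it one key for each argument. drive_tool: Moves the arm, as the interface text tells. Its arguments: {"type":"object","properties":{"rows":{"type":"array"},"force":{"type":"number"}},"required":["rows"]}

```bash
ls; mkdir -p pics
cat > h.py <<'E'
import numpy as np, cv2
from scipy.spatial.transform import Rotation as Ro
from plant import sensors, eyes, workorder, nets, arm
np.set_printoptions(precision=4,suppress=True)
def cam2w(name,p,st=None):
    m=eyes.camera_model(name); p=np.array(p)
    if name=='wrist':
        T=np.array(m['tool_from_camera']); q=T[:3,:3]@p+T[:3,3]
        st=st or sensors.state()
        return Ro.from_euler('xyz',st['orientation']).as_matrix()@q+np.array(st['ee_pos'])
    return np.array(m['R']).T@(p-np.array(m['t']))
def save(name,fn):
    im=eyes.grab_frame(name); cv2.imwrite('pics/'+fn,im[:,:,::-1]); return im
def ray(name,uv,z,st=None):
    m=eyes.camera_model(name)
    n=cv2.undistortPoints(np.array([[uv]],float),np.array(m['K']),np.array(m['distortion']))[0,0]
    a=cam2w(name,[0,0,0],st); b=cam2w(name,[n[0],n[1],1],st)
    return a+(b-a)*(z-a[2])/(b[2]-a[2])
E
python3 - <<'E'
from h import *
print(sensors.state(), arm.tip_reach)
for c in ['scene','side','wrist']:
    save(c,c+'0.png')
    for t in ['box','lid_batten','tray','bar','gum_cup','tape_roll','gift_box']:
        for r in nets.mark_of(c,t)[:2]: print(c,t,round(r['conf'],2),cam2w(c,r['point']))
print(sensors.state()['clock'])
E
```

```text
pics
{'clock': 0.0, 'q': array([-0.1495,  0.4267,  0.0739,  1.6066, -0.0342,  1.1108, -0.0671]), 'qd': array([ 0.0002,  0.0021, -0.    , -0.0004,  0.0001, -0.0008, -0.0002]), 'tau': array([ -0.0041, -93.5844,   3.6646, -45.4201,  -0.0489,   0.0202,
        -0.0001]), 'ee_pos': array([ 0.6746, -0.    ,  0.2238]), 'orientation': array([-3.1029,  1.5695, -3.1029]), 'force': array([0.3867, 0.3246, 0.2611]), 'ft_torque': array([ 0.0045, -0.0409, -0.0477]), 'gripper_width': 0.9971205617234576} 0.019
scene box 0.9 [ 0.6635 -0.0075 -0.0018]
scene box 0.23 [ 0.4527 -0.428   0.0003]
scene lid_batten 0.78 [0.6617 0.0166 0.0805]
scene tray 0.8 [ 0.4782 -0.0317 -0.0004]
scene gum_cup 0.73 [ 0.6281 -0.4401 -0.0001]
scene tape_roll 0.85 [ 0.4494 -0.4299  0.0009]
scene gift_box 0.88 [0.6163 0.4855 0.0053]
scene gift_box 0.19 [ 0.6625 -0.0044 -0.0009]
side box 0.98 [ 0.6611 -0.0037 -0.0003]
side tray 0.58 [ 0.4799 -0.0349 -0.0057]
side bar 0.39 [ 0.6558 -0.0095  0.0092]
side gum_cup 0.77 [ 0.6317 -0.441  -0.0032]
side tape_roll 0.72 [ 0.4521 -0.4289 -0.0024]
side gift_box 0.72 [ 0.6167  0.4857 -0.0043]
wrist box 0.94 [ 0.6656 -0.0069  0.0028]
wrist lid_batten 0.62 [0.6622 0.0222 0.0704]
wrist tray 0.72 [ 0.4803 -0.034  -0.0039]
1.2
```

View pics/scene0.png

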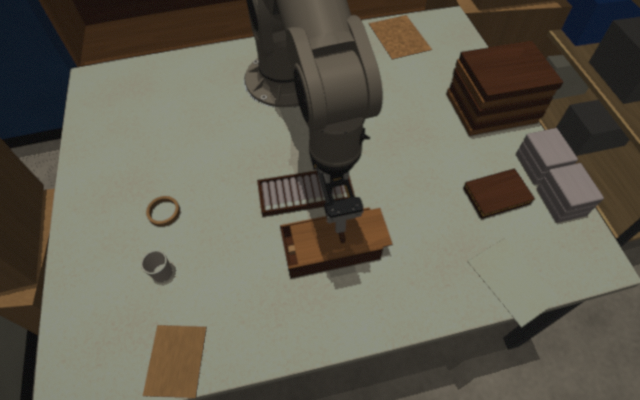

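View pics/wrist0.png

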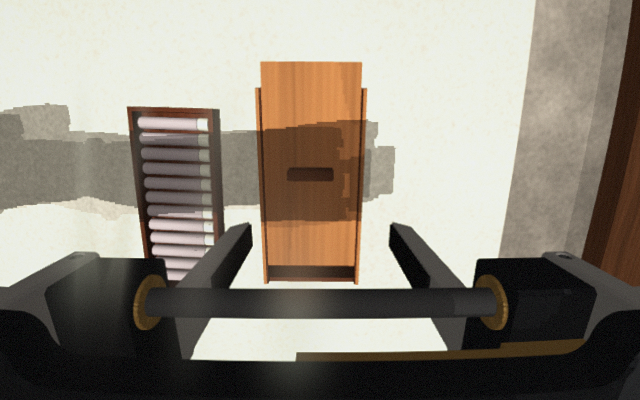

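View pics/side0.png

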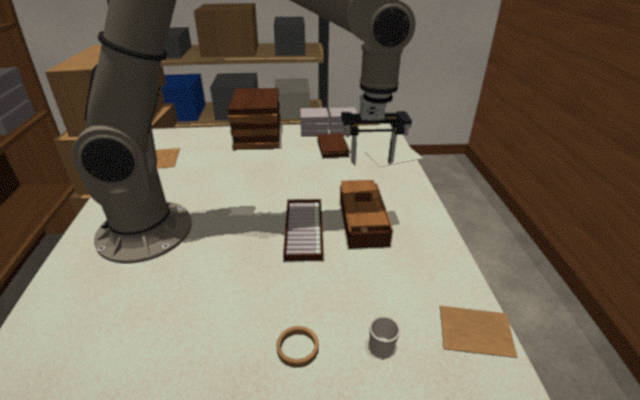

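The wrist view shows the lid from (261,62) to (361,62) at its far end, the batten at (310,174) and the box's near end at (263..358,283). The tray is at (128..220,107) with the image's up direction being +y. I'll work out the yaws and the tool axes next.

Run:
```python
from h import *
s=sensors.state()
print('Rtool\n',Ro.from_euler('xyz',s['orientation']).as_matrix())
R=lambda uv,z: ray('wrist',uv,z)[:2]
for n,pts,z in [('lid far corners',[(261,62),(361,62)],.064),('rimL',[(257,88),(264,283)],.067),('rimR',[(366,88),(358,283)],.067),('batten top L R',[(287,168),(334,168)],.09),('batten bot',[(288,181),(333,181)],.09),('tray far',[(127,107),(219,109)],.026),('trayL',[(127,107),(150,285)],.026)]:
    a,b=R(pts[0],z),R(pts[1],z); d=b-a; print(n,a,b,np.degrees(np.arctan2(d[1],d[0])),np.hypot(*d))
# refine edges with mask
for t in ['box','tray','lid_batten']:
    r=nets.trace('wrist',t)[0]; m=r['region']; ys,xs=np.nonzero(m); print(t,r['conf'],xs.min(),xs.max(),ys.min(),ys.max())
```

```text
Rtool
 [[-0.      0.      1.    ]
 [ 0.0001  1.     -0.    ]
 [-1.      0.0001 -0.    ]]
lid far corners [0.6116 0.1383] [0.7176 0.1382] -0.05816570637407951 0.10604007672814492
rimL [0.6068 0.1117] [ 0.6027 -0.1219] -90.99317166550253 0.23366064805943684
rimR [0.7234 0.1116] [ 0.7227 -0.1219] -90.1739274083468 0.2334914260854753
batten top L R [0.6393 0.0288] [0.6889 0.0287] -0.022930048251011127 0.04957132802567981
batten bot [0.64   0.0148] [0.688  0.0148] -0.018191015469038042 0.048003683079143836
tray far [0.4327 0.0972] [0.5498 0.0928] -2.1682900110556447 0.11724069801249425
trayL [0.4327 0.0972] [ 0.4239 -0.1528] -92.00240819612948 0.2501203622762662
box 0.91 253 367 59 283
tray 0.57 127 224 106 288
lid_batten 0.76 260 361 61 265
```

```bash
python3 -c "
import cv2
i=cv2.imread('pics/wrist0.png')[40:300,100:400]
cv2.imwrite('pics/wcrop0.png',cv2.resize(i,(690,598),interpolation=2))"
```

```text
(no output)
```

View pics/wcrop0.png

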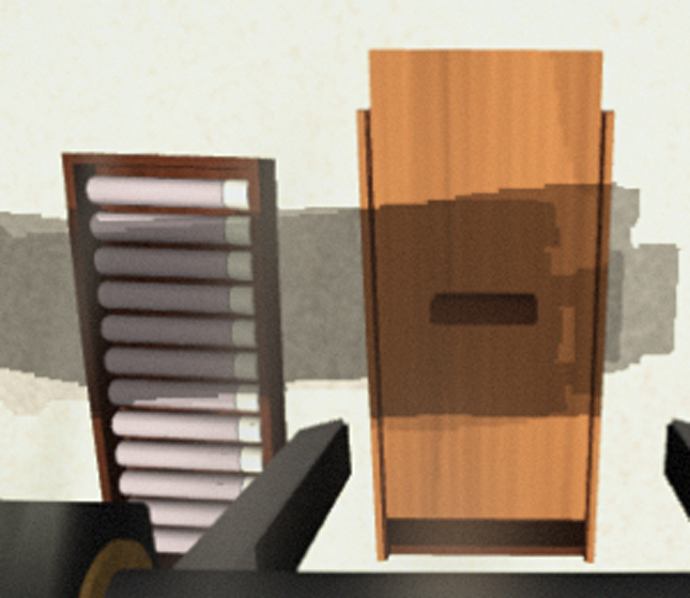

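Call:
drive_tool:
  rows:
    - [0.02, 0.006, -0.003, 0, 0, 0, -0.4]
    - [0.025, 0.008, -0.004, 0, 0, 0, -0.4]
    - [0.025, 0.008, -0.004, 0, 0, 0, -0.4]
    - [0.02, 0, 0, 0, 0, 0, -0.4]
    - [0.01, 0, 0, 0, 0, 0, -0.4]
    - [0, 0, 0, 0, 0, 0, -0.4]
  force: 15

```text
clock: 1.95
ee_pos: [0.6647, 0.0226, 0.1225]
orientation: [0.1, 1.568, 0.099]
force: [0.0, 0.2, -0.5]
gripper_width: 0.698
```

Call:
drive_tool:
  rows:
    - [0.017, 0, 0, 0, 0, 0, -0.4]
    - [0.012, 0, 0, 0, 0, 0, -0.4]
    - [0.004, 0, 0, 0, 0, 0, -0.4]
    - [0, 0, 0, 0, 0, 0, 0.2]
    - [0, 0, 0, 0, 0, 0, 0.2]
    - [0, 0, 0, 0, 0, 0, 0.2]

```text
clock: 2.55
ee_pos: [0.6641, 0.022, 0.0919]
orientation: [0.545, 1.57, 0.543]
force: [-6.0, 0.6, -7.4]
gripper_width: 0.528
```

Run:
```python
from h import *
save('wrist','w1.png'); save('side','s1.png')
```

```text
(no output)
```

View pics/w1.png

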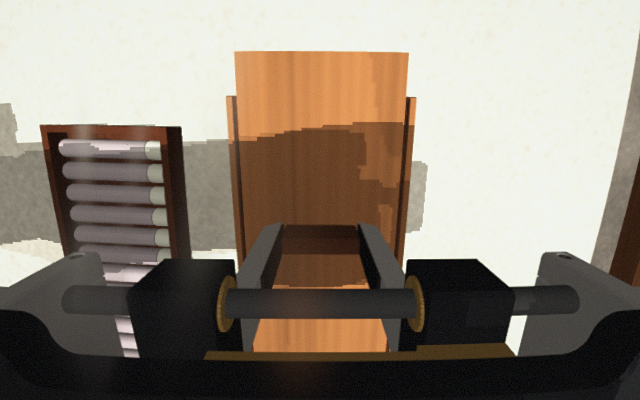

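The batten sits between the pads (opening 50 mm). Next I slide the lid along +y.

Call:
drive_tool:
  rows:
    - [0, 0.012, 0, 0, 0, 0, 0.2]
    - [0, 0.016, 0, 0, 0, 0, 0.2]
    - [0, 0.016, 0, 0, 0, 0, 0.2]
    - [0, 0.016, 0, 0, 0, 0, 0.2]
    - [0, 0.016, 0, 0, 0, 0, 0.2]
    - [0, 0.016, 0, 0, 0, 0, 0.2]
    - [0, 0.01, 0, 0, 0, 0, 0.2]
    - [0, 0.004, 0, 0, 0, 0, 0.2]

```text
clock: 3.45
ee_pos: [0.6649, 0.1348, 0.0919]
orientation: [-0.566, 1.568, -0.568]
force: [4.7, -2.1, -10.3]
gripper_width: 0.531
```

Call:
drive_tool:
  rows:
    - [0, 0.006, 0, 0, 0, 0, 0.2]
    - [0, 0.006, 0, 0, 0, 0, 0.2]
    - [0, 0.006, 0, 0, 0, 0, 0.2]
    - [0, 0.004, 0, 0, 0, 0, 0.2]
    - [0, 0.004, 0, 0, 0, 0, 0.2]

```text
clock: 3.95
ee_pos: [0.6651, 0.1497, 0.0919]
orientation: [-1.613, 1.556, -1.624]
force: [0.6, -15.7, -4.5]
gripper_width: 0.528
```

The 15.7 N reaction means the lid is at its stop. I release, rise and look into the box.

Call:
drive_tool:
  rows:
    - [0, -0.001, 0, 0, 0, 0, -0.4]
    - [0, 0, 0, 0, 0, 0, -0.4]
    - [0, 0, 0, 0, 0, 0, -0.4]
    - [-0.02, 0, 0, 0, 0, 0, -0.4]
    - [-0.03, 0, 0, 0, 0, 0, -0.3]
    - [-0.04, -0.04, 0, 0, 0, 0, -0.2]
    - [-0.04, -0.045, 0, 0, 0, 0, -0.1]
    - [-0.02, -0.045, 0, 0, 0, 0, -0.1]
    - [0, -0.045, 0, 0, 0, 0, -0.1]
    - [0, -0.03, 0, 0, 0, 0, -0.1]
    - [0, 0, 0, 0, 0, 0, -0.1]

```text
clock: 5.05
ee_pos: [0.6643, -0.0461, 0.2466]
orientation: [-1.046, 1.56, -1.051]
force: [-0.3, -0.1, -1.2]
gripper_width: 0.552
```

Run:
```python
from h import *
print(sensors.state()['orientation'])
for c in ['wrist','scene','side']:
    save(c,c+'2.png')
    for t in ['box','lid_batten','tray','bar','bar_end_free']:
        for r in nets.mark_of(c,t)[:1]: print(c,t,round(r['conf'],2),cam2w(c,r['point']))
```

```text
[-1.0462  1.5597 -1.0508]
wrist box 0.76 [ 0.6684 -0.0052  0.0006]
wrist lid_batten 0.95 [0.6625 0.1468 0.0741]
wrist tray 0.57 [ 0.4782 -0.0279 -0.0024]
wrist bar 0.56 [ 0.6568 -0.0003  0.0069]
wrist bar_end_free 0.97 [ 0.6568 -0.1047  0.0173]
scene box 0.63 [ 0.6636 -0.0039 -0.0009]
scene lid_batten 0.91 [0.664  0.1412 0.078 ]
scene tray 0.88 [ 0.481  -0.0316  0.002 ]
scene bar 0.57 [ 0.6564 -0.0107  0.006 ]
scene bar_end_free 0.75 [ 0.6524 -0.1147  0.0186]
side box 0.77 [ 0.6629 -0.007  -0.0004]
side tray 0.86 [ 0.4805 -0.0371 -0.0041]
side bar 0.56 [ 0.6536 -0.0103  0.0067]
side bar_end_free 0.78 [ 0.6539 -0.1157  0.0172]
```

View pics/wrist2.png

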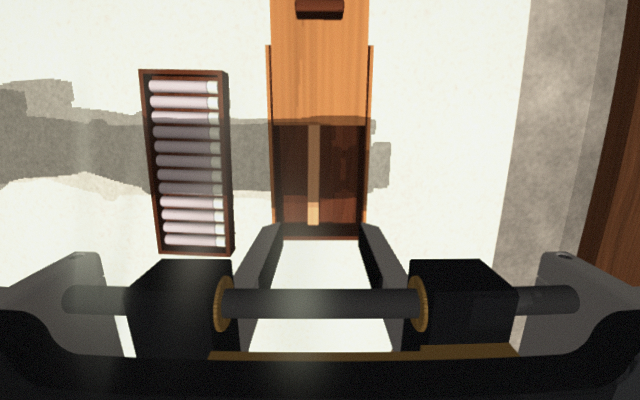

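The open box shows the bar from about (313,125) at the lid edge to (313,225) at its free end. The batten is at (320,8). I'll measure these in world coordinates.

Run:
```python
from h import *
for n,u,z in [('bar L top',(307,125),.03),('bar R top',(319,125),.03),('bar L bot',(306.5,224),.03),('bar R bot',(319,224),.03),('lid edge L',(275,123),.06),('lid edge R',(365,123),.06),('rimL0',(267,45),.067),('rimL1',(272,225),.067),('rimR0',(373,45),.067),('rimR1',(367,225),.067),('battenT',(296,17),.09),
 ('tTL',(139,70),.026),('tTR',(227,72),.026),('tBL',(160,254),.026),('tBR',(234,255),.026)]:
    print(n,ray('wrist',u,z))
import cv2
i=cv2.imread('pics/wrist2.png')[100:260,130:400]
cv2.imwrite('pics/wc2.png',cv2.resize(i,(797,472),interpolation=2))
```

```text
bar L top [0.6473 0.0301 0.03  ]
bar R top [0.6629 0.0301 0.03  ]
bar L bot [ 0.6452 -0.106   0.03  ]
bar R bot [ 0.6629 -0.106   0.03  ]
lid edge L [0.6104 0.0326 0.06  ]
lid edge R [0.7177 0.0327 0.06  ]
rimL0 [0.6055 0.1166 0.067 ]
rimL1 [ 0.6027 -0.0937  0.067 ]
rimR0 [0.7224 0.1169 0.067 ]
rimR1 [ 0.7244 -0.0938  0.067 ]
battenT [0.6396 0.1371 0.09  ]
tTL [0.4326 0.1006 0.026 ]
tTR [0.5467 0.0958 0.026 ]
tBL [ 0.4241 -0.1559  0.026 ]
tBR [ 0.5366 -0.1566  0.026 ]
```

View pics/wc2.png

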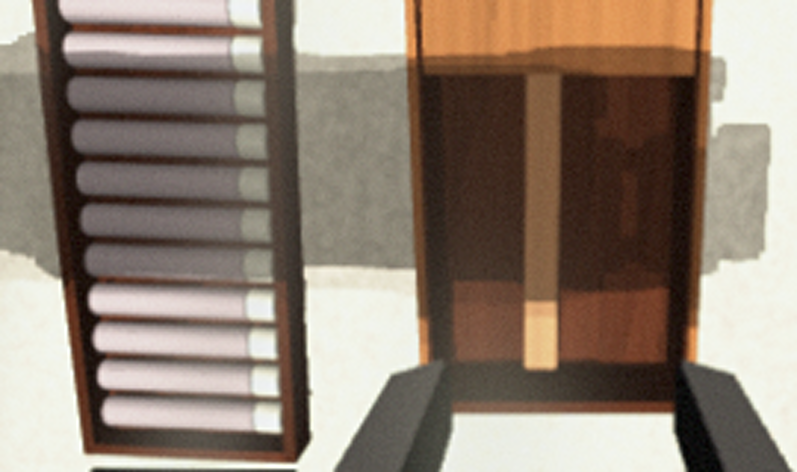

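The bar lies at x ≈ 0.6545 with its free end at y ≈ -0.107, and the lid edge is at y ≈ 0.03, as expected for fully open. I descend with a narrower opening.

Call:
drive_tool:
  rows:
    - [0.03, 0, -0.005, 0, 0, 0, 0.15]
    - [0.04, 0, -0.005, 0, 0, 0, 0.15]
    - [0.04, 0, 0, 0, 0, 0, 0.15]
    - [0.03, 0, 0, 0, 0, 0, 0.15]
    - [0.015, 0, 0, 0, 0, 0, 0.15]
    - [0, 0, 0, 0, 0, 0, 0.15]

```text
clock: 6.55
ee_pos: [0.6564, -0.0426, 0.0875]
orientation: [-0.75, 1.559, -0.75]
force: [-0.4, -0.4, 0.5]
gripper_width: 0.424
```

Run:
```python
from h import *
s=sensors.state(); print(Ro.from_euler('xyz',s['orientation']).as_matrix())
save('wrist','w3.png')
for t in ['bar','bar_end_free']:
        for r in nets.mark_of('wrist',t)[:1]: print(t,round(r['conf'],2),cam2w('wrist',r['point']))
```

```text
[[ 0.0086 -0.0004  1.    ]
 [-0.008   1.      0.0005]
 [-0.9999 -0.008   0.0086]]
bar 0.86 [ 0.659  -0.011   0.0094]
bar_end_free 0.71 [ 0.6568 -0.0093  0.0108]
```

View pics/w3.png

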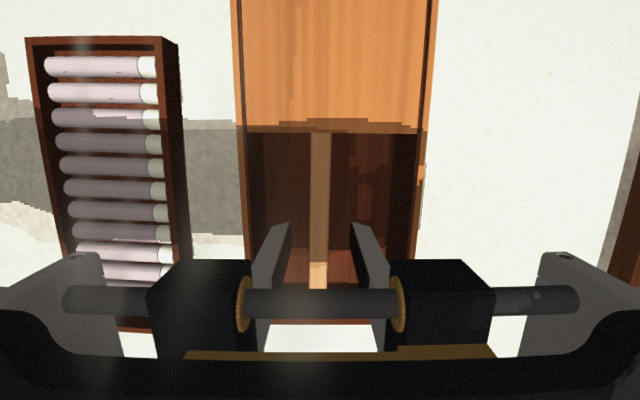

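The bar (column 319) is centred between the fingers (270 and 368). I descend the remaining 57 mm and grip.

Call:
drive_tool:
  rows:
    - [0.02, -0.001, -0.001, 0, 0, 0, 0.15]
    - [0.02, -0.001, -0.001, 0, 0, 0, 0.15]
    - [0.012, 0, 0, 0, 0, 0, 0.15]
    - [0.004, 0, 0, 0, 0, 0, 0.15]
    - [0, 0, 0, 0, 0, 0, 0.15]

```text
clock: 7.2
ee_pos: [0.6628, -0.0449, 0.0417]
orientation: [-0.276, 1.544, -0.275]
force: [-0.1, -0.4, -0.4]
gripper_width: 0.421
```

x drifted to 0.663 and the tilt grew, so I check the joints.

Run:
```python
from h import *
s=sensors.state(); print(s['q'],s['qd'],s['ee_pos'],s['orientation'],s['force'],s['tau'])
```

```text
[-0.095   0.5952  0.0833  1.7866 -0.0576  0.7366  0.016 ] [-0.0014 -0.0104  0.0025 -0.0087  0.0019  0.0097 -0.0004] [ 0.6628 -0.0449  0.0417] [-0.2758  1.544  -0.2755] [-0.0829 -0.4195 -0.3554] [  0.0657 -99.308    5.1414 -34.7273  -0.0236  -0.4168   0.0139]
```

Call:
drive_tool:
  rows:
    - [0, 0, -0.005, 0, 1.0, 0, 0.15]
    - [0, 0, -0.003, 0, 0.6, 0, 0.15]
    - [0, 0, 0, 0, 0, 0, 0.15]

```text
clock: 7.5
ee_pos: [0.6555, -0.0448, 0.044]
orientation: [-1.818, 1.563, -1.818]
force: [-0.2, -0.5, -0.2]
gripper_width: 0.427
```

Call:
drive_tool:
  rows:
    - [0.005, 0, -0.001, 0, 0, 0, 0.15]
    - [0.005, 0, 0, 0, 0.2, 0, 0.15]
    - [0.004, 0, 0, 0, 0.2, 0, 0.15]
    - [0, 0, 0, 0, 0, 0, 0.15]

```text
clock: 7.9
ee_pos: [0.6545, -0.0449, 0.0293]
orientation: [-2.456, 1.56, -2.456]
force: [-0.4, -0.8, -0.1]
gripper_width: 0.423
```

Call:
drive_tool:
  rows:
    - [0, 0, 0, 0, 0, 0, 1]
    - [0, 0, 0, 0, 0, 0, 1]
    - [0, 0, 0, 0, 0, 0, 1]
    - [0, 0, 0, 0, 0, 0, 1]
    - [0, 0, 0, 0, 0, 0, 1]
  force: 40

```text
clock: 8.4
ee_pos: [0.6545, -0.0449, 0.029]
orientation: [-2.47, 1.559, -2.47]
force: [-0.2, 0.8, -1.5]
gripper_width: 0.167
```

Run:
```python
from h import *
s=sensors.state(); print(s['force'],Ro.from_euler('xyz',s['orientation']).as_matrix())
save('wrist','w4.png')
# path: pivot P=(lid end bottom corner) y,z ; TCP rel when flat
P=np.array([0.103,0.008]); g=s['ee_pos'][1:]-P
for th in [0,5,10,15,18,20]:
    a=np.radians(th); # free end (-y) up: rotate (y,z) by -a
    r=np.array([[np.cos(a),np.sin(a)],[-np.sin(a),np.cos(a)]])@g+P
    top=np.array([[np.cos(a),np.sin(a)],[-np.sin(a),np.cos(a)]])@np.array([0,.022])+P
    zl=top[1]+(top[0]-0.029)*np.tan(a); print(th,r,'top at lid edge',zl,'fe z',P[1]+.21*np.sin(a)+.011)
```

```text
[-0.1814  0.831  -1.5024] [[-0.009  -0.0002  1.    ]
 [-0.0072  1.      0.0001]
 [-0.9999 -0.0072 -0.009 ]]
0 [-0.0449  0.029 ] top at lid edge 0.03 fe z 0.019
5 [-0.0425  0.0419] top at lid edge 0.03655819752687202 fe z 0.037302705977008216
10 [-0.039   0.0544] top at lid edge 0.0433875820339128 fe z 0.055466117310055366
15 [-0.0345  0.0666] top at lid edge 0.0506043162089249 fe z 0.07335199947152936
18 [-0.0312  0.0737] top at lid edge 0.05517622645447694 fe z 0.08389356881873895
20 [-0.0288  0.0784] top at lid edge 0.05834570833016904 fe z 0.09082423009839043
```

View pics/w4.png

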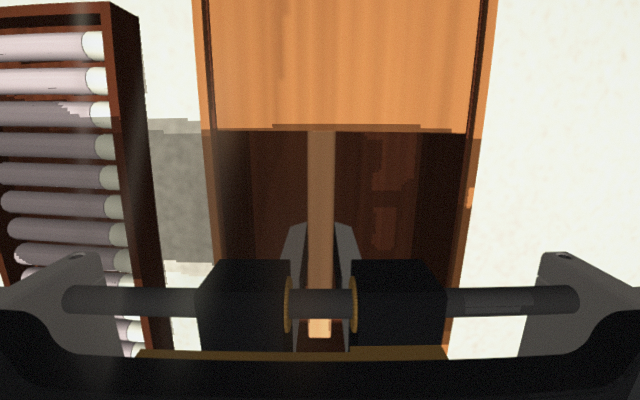

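The grip holds (opening 15.7 mm), with the bar at columns 308–335. Now I lift and tilt the free end up.

Call:
drive_tool:
  rows:
    - [-0.003, 0, 0, 0, 0, 0, 1]
    - [-0.0055, -0.001, 0, 0, 0, -2, 1]
    - [-0.0055, -0.0015, 0, 0, 0, -2, 1]
    - [-0.0055, -0.002, 0, 0, 0, -2, 1]
    - [0, 0, 0, 0, 0, 0, 1]

```text
clock: 8.95
ee_pos: [0.6543, -0.0471, 0.0496]
orientation: [-1.657, 1.457, -1.657]
force: [-0.4, -0.5, -0.9]
gripper_width: 0.166
```

```bash
cat > st.py <<'E'
from h import *
s=sensors.state(); M=Ro.from_euler('xyz',s['orientation']).as_matrix()
print('tilt',np.degrees(np.arcsin(-M[2,1])),'tool x',M[:,0],'y',M[:,1],'f',s['force'],s['ee_pos'])
E
python3 st.py
```

```text
tilt 6.475197895143194 tool x [-0.0097 -0.1128 -0.9936] y [-0.001   0.9936 -0.1128] f [-0.3607 -0.5269 -0.8803] [ 0.6543 -0.0471  0.0496]
```

Call:
drive_tool:
  rows:
    - [-0.0055, -0.002, 0, 0, 0, -2, 1]
    - [-0.0055, -0.0025, 0, 0, 0, -2, 1]
    - [-0.0055, -0.003, 0, 0, 0, -2, 1]
    - [-0.0055, -0.003, 0, 0, 0, -2, 1]
    - [0, -0.005, 0, 0, 0, 0, 1]
    - [0, 0, 0, 0, 0, 0, 1]

```text
clock: 9.55
ee_pos: [0.6536, -0.0537, 0.0735]
orientation: [-1.618, 1.322, -1.614]
force: [-0.5, -1.2, -1.2]
gripper_width: 0.168
```

```bash
python3 st.py
python3 - <<'E'
from h import *
save('side','s5.png');
for c in ['side','scene']:
  if c=='scene': save(c,'sc5.png')
  for t in ['bar_end_free','bar','bar_end_lid']:
    for r in nets.mark_of(c,t)[:1]: print(c,t,round(r['conf'],2),cam2w(c,r['point']))
import cv2
i=cv2.imread('pics/s5.png')[80:280,250:450]
cv2.imwrite('pics/s5c.png',cv2.resize(i,(600,600),interpolation=2))
E
```

```text
tilt 14.217588076234469 tool x [-0.0105 -0.2457 -0.9693] y [-0.0055  0.9694 -0.2456] f [-0.4614 -1.1611 -1.1898] [ 0.6536 -0.0537  0.0735]
side bar_end_free 0.49 [ 0.653  -0.1242  0.0697]
side bar 0.48 [ 0.6528 -0.0208  0.0445]
side bar_end_lid 0.58 [0.6506 0.0813 0.0309]
scene bar_end_free 0.79 [ 0.6522 -0.1194  0.0737]
```

View pics/s5c.png

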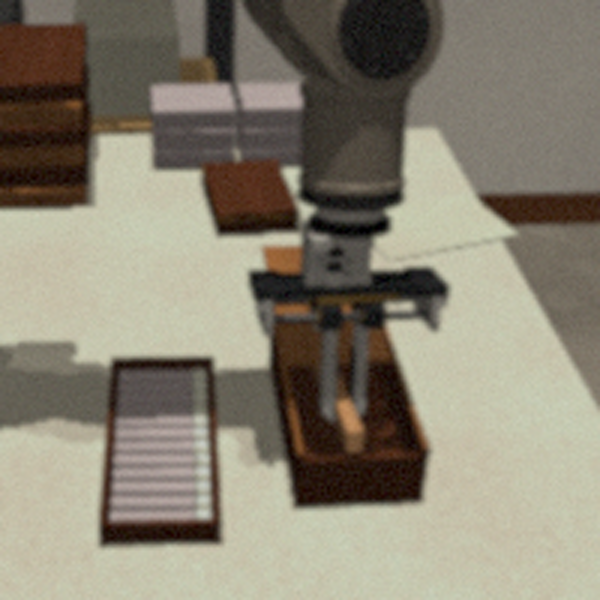

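The side view shows the bar slanting up between the fingers towards the box's -y end at about (350,425) in the crop, clear of the lid. I draw it out along its own axis.

Call:
drive_tool:
  rows:
    - [-0.001, -0.01, 0, 0, 0, 0, 1]
    - [0, -0.01, 0, 0, 0, 0, 1]
    - [0, -0.01, 0, 0, 0, 0, 1]
    - [0, -0.01, 0, 0, 0, -1, 1]
    - [0, 0, 0, 0, 0, -1, 1]
    - [0, 0, 0, 0, 0, 0, 1]

```text
clock: 10.55
ee_pos: [0.6536, -0.0962, 0.085]
orientation: [-1.613, 1.284, -1.609]
force: [0.5, 0.9, -0.9]
gripper_width: 0.168
```

```bash
python3 st.py
python3 - <<'E'
from h import *
for c in ['side','scene']:
  save(c,c+'6.png')
  for t in ['bar_end_free','bar','bar_end_lid','lid_batten']:
    for r in nets.mark_of(c,t)[:1]: print(c,t,round(r['conf'],2),cam2w(c,r['point']))
E
```

```text
tilt 16.408298484934086 tool x [-0.0109 -0.2825 -0.9592] y [-0.0046  0.9593 -0.2825] f [ 0.4612  0.9016 -0.8521] [ 0.6536 -0.0962  0.085 ]
side bar_end_free 0.57 [ 0.6536 -0.1628  0.0891]
side bar 0.52 [ 0.6529 -0.0635  0.0544]
side bar_end_lid 0.55 [0.65   0.0398 0.0361]
side lid_batten 0.85 [0.667  0.1491 0.0698]
scene bar_end_free 0.67 [ 0.6508 -0.1597  0.0847]
scene bar_end_lid 0.84 [0.6478 0.0452 0.044 ]
scene lid_batten 0.91 [0.6637 0.1407 0.0799]
```

The free end is at z ≈ 0.087. The lid end is at y ≈ 0.042, z ≈ 0.04, so the slanting condition is met. I finish drawing it out and lift.

Call:
drive_tool:
  rows:
    - [0, -0.01, 0, 0, 0, 0, 1]
    - [0, -0.012, 0, 0, 0, 0, 1]
    - [0, -0.012, 0, 0, 0, 0, 1]
    - [0, -0.01, 0, 0, 0, 0, 1]
    - [0, -0.005, 0, 0, 0, 0, 1]
    - [-0.015, -0.004, 0, 0, 0, 0, 1]
    - [-0.025, -0.008, 0, 0, 0, 0, 1]
    - [-0.025, -0.008, 0, 0, 0, 0, 1]
    - [-0.02, -0.004, 0, 0, 0, 0, 1]
    - [0, 0, 0, 0, 0, 0, 1]

```text
clock: 12.05
ee_pos: [0.6544, -0.1485, 0.1957]
orientation: [-1.611, 1.285, -1.611]
force: [0.5, -0.8, -1.1]
gripper_width: 0.167
```

```bash
python3 st.py
python3 - <<'E'
from h import *
for c in ['side','scene']:
  save(c,c+'7.png')
  for t in ['bar_end_free','bar','bar_end_lid','lid_batten']:
    for r in nets.mark_of(c,t)[:1]: print(c,t,round(r['conf'],2),cam2w(c,r['point']))
E
```

```text
tilt 16.35266459590144 tool x [-0.0113 -0.2816 -0.9595] y [-0.0019  0.9595 -0.2815] f [ 0.4971 -0.7995 -1.1166] [ 0.6544 -0.1485  0.1957]
side bar_end_free 0.47 [ 0.6512 -0.2184  0.2006]
side bar 0.47 [ 0.6527 -0.1182  0.1652]
side bar_end_lid 0.7 [ 0.6545 -0.0131  0.1452]
side lid_batten 0.67 [ 0.6516 -0.0142  0.1476]
scene bar_end_free 0.56 [ 0.6474 -0.2153  0.1978]
scene bar_end_lid 0.8 [ 0.648  -0.0109  0.1481]
scene lid_batten 0.89 [0.6647 0.1398 0.0812]
```

View pics/side7.png

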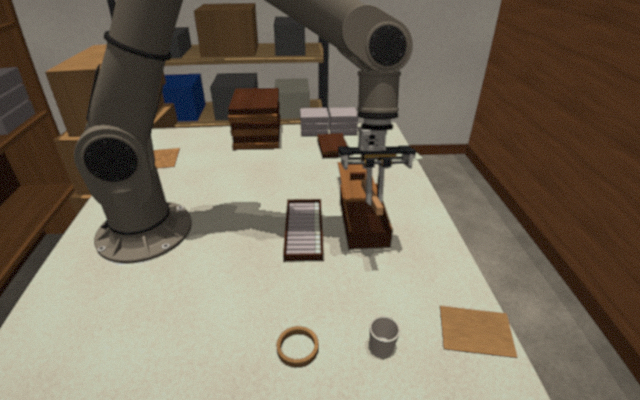

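The bar is free of the box: its lid end is at about (345,170) and z ≈ 0.147. I level it and then move over the tray.

Call:
drive_tool:
  rows:
    - [0, 0, -0.01, 0, 0, 4, 1]
    - [0, 0.005, -0.02, 0, 0, 4, 1]
    - [0, 0.01, -0.025, 0, 0, 4, 1]
    - [0, 0.015, -0.025, 0.5, 0, 3.5, 1]
    - [0, 0.015, -0.025, 0.5, 0, 0, 1]
    - [0, 0.015, -0.025, 0.5, 0, 0, 1]
    - [0, 0.01, -0.02, 0.5, 0, 0, 1]
    - [0, 0.005, -0.015, 0, 0, 0, 1]
    - [0, 0, 0, 0, 0, 0, 1]

```text
clock: 13.45
ee_pos: [0.4818, -0.0702, 0.1877]
orientation: [-2.801, 1.551, -2.841]
force: [0.1, 0.3, -0.8]
gripper_width: 0.169
```

```bash
python3 st.py
python3 - <<'E'
from h import *
for c in ['side','scene']:
  save(c,c+'8.png')
  for t in ['bar_end_free','bar','bar_end_lid','tray']:
    for r in nets.mark_of(c,t)[:1]: print(c,t,round(r['conf'],2),cam2w(c,r['point']))
E
```

```text
tilt 0.38459205562157184 tool x [-0.0192 -0.006  -0.9998] y [ 0.0393  0.9992 -0.0067] f [ 0.0604  0.343  -0.8316] [ 0.4818 -0.0702  0.1877]
side bar_end_free 0.67 [ 0.4756 -0.1355  0.168 ]
side bar 0.83 [ 0.4783 -0.0311  0.1652]
side bar_end_lid 0.81 [0.4825 0.0708 0.1774]
side tray 0.97 [ 0.4808 -0.0328 -0.0014]
scene bar_end_free 0.97 [ 0.479  -0.1345  0.1747]
scene bar 0.87 [ 0.4838 -0.0327  0.1674]
scene bar_end_lid 0.89 [0.487  0.0737 0.186 ]
scene tray 0.88 [ 0.4794 -0.033  -0.0006]
```

Call:
drive_tool:
  rows:
    - [0, 0, 0, 0, 0, -2, 1]
    - [0, 0, 0, 0, 0, 0, 1]
    - [0, 0, 0, 0, 0, 0, 1]
    - [0, 0, 0, 0, 0, 0, 1]

```text
clock: 14.35
ee_pos: [0.4837, -0.0713, 0.1872]
orientation: [-2.005, 1.525, -2.045]
force: [0.1, 0.2, -1.2]
gripper_width: 0.164
```

```bash
python3 st.py
python3 - <<'E'
from h import *
print(sensors.state()['gripper_width'],np.abs(sensors.state()['qd']).max())
for c in ['side','scene']:
  save(c,c+'9.png')
  for t in ['bar_end_free','bar','bar_end_lid','lid_batten','gum_cup','tape_roll','gift_box']:
    for r in nets.mark_of(c,t)[:1]: print(c,t,round(r['conf'],2),cam2w(c,r['point']))
E
```

```text
tilt 2.3815035499781914 tool x [-0.0209 -0.0407 -0.999 ] y [ 0.0399  0.9983 -0.0416] f [ 0.1441  0.241  -1.1703] [ 0.4837 -0.0713  0.1872]
0.16432642708796574 0.010848921382978272
side bar_end_free 0.61 [ 0.4809 -0.1377  0.1749]
side bar 0.69 [ 0.485  -0.0362  0.1617]
side bar_end_lid 0.59 [0.4862 0.071  0.1705]
side lid_batten 0.98 [0.6691 0.1443 0.0701]
side gum_cup 0.71 [ 0.6283 -0.4394 -0.0017]
side tape_roll 0.83 [ 0.4512 -0.4299 -0.0033]
side gift_box 0.88 [ 0.6163  0.4871 -0.0049]
scene bar_end_free 0.78 [ 0.4789 -0.1373  0.1762]
scene bar 0.56 [ 0.4829 -0.0323  0.1658]
scene bar_end_lid 0.9 [0.4853 0.0789 0.1767]
scene lid_batten 0.56 [0.6663 0.1444 0.0806]
scene gum_cup 0.77 [ 0.628  -0.4398  0.0012]
scene tape_roll 0.75 [ 0.4516 -0.4309  0.0012]
scene gift_box 0.82 [0.6146 0.4857 0.0045]
```

View pics/side9.png

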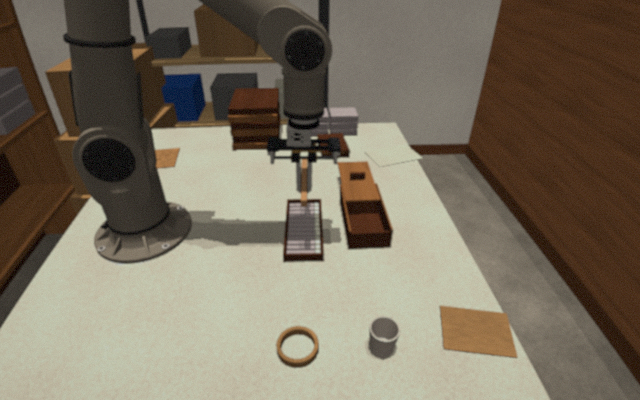

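View pics/scene9.png

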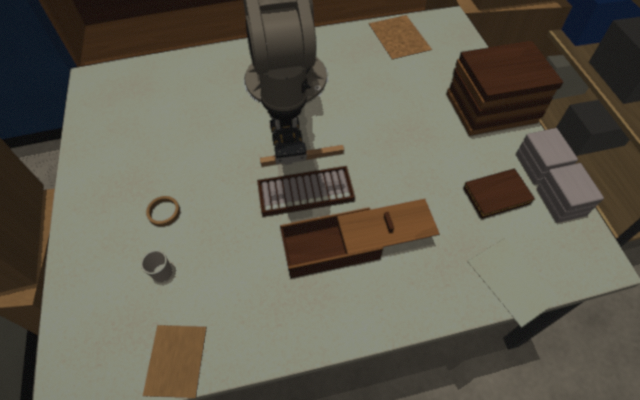

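The pictures show the bar level above the tray in both views, (304,185) in side and (303,156) in scene. The lid is open with its batten at (390,222) in scene, and the bystanders have not moved. I'm handing the job in.

```bash
python3 -c "
from h import *
print(workorder.job_done())"
```

```text
the job is handed in; nothing more can be done
None
```

I slid the lid open to its stop and drew the bar out on a slant through the opening. I handed the job in at about 15 s with the bar gripped over the tray; no verdict came back.

- **Lid:** it met a 15.7 N reaction at the stop. Depending on the view, the batten read 0.140–0.149 m in y, against a box centre at about -0.003 to -0.005 m. That puts the lid about 0.144–0.154 m open, roughly at its stop.
- **Slant:** with the bar tilted about 16°, its free end was at z ≈ 0.087 m. Its other end was still inside at y ≈ 0.042 m, z ≈ 0.04 m.
- **Final pose:** the networks put the bar's middle within about 5 mm of the tray's. Both end centres were at z ≈ 0.171–0.177 m, level to about 1° and in line with the tray to about 1°. The gripper stayed on the bar (opening about 15.5 mm, 40 N set).
- **Bystanders:** the cup, tape roll and gift box read within about 5 mm of where they started.

Some readings disagreed:

- During the descent to the bar the arm drifted about 7 mm in x. I corrected that before gripping.
- The two cameras differed by up to about 9 mm on the bar's ends and the batten.
- Once the wrist network took another part of the bar for its free end, and once the side network took the bar's end for the batten. I used neither reading.

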